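# Post the inky scraper into the wash box

### The job

Take the inky plastic scraper out of its wooden stand and post it, blade first, upright, through the slot in the lid of the steel wash box, pushing it gently past the sprung wipers in the slot until it drops right inside. Feel for the slot rather than forcing it: do not press hard on the box, and leave the ink jar, bottle and pot where they stand.

Things in the scene. Friction and masses are not known exactly. Their poses are not given: they have to be found in the camera images.
- scraper_mid (a point): Loose flat white plastic scraper with ink smears, about 120 g, 8 mm thick, 95 mm tall, standing upright in the stand's groove. Its lower 55 mm is a blade 90 mm wide, its upper 40 mm a centred tab 40 mm wide, both 8 mm thick. This point is its centre, 47.5 mm above its lower edge; x = through the thickness, y = along the width, z = up to the tab.
- wash_box: Hollow steel wash box fixed to the table, 160 mm (its x) by 180 mm (y), lid top 140 mm high, inner floor 5 mm up. Origin at the centre of its underside, z up. On the lid is an aluminium mouthpiece, 90 mm (x) by 130 mm (y), flat top 146 mm above the box's underside, with one vertical slot 11.5 mm wide (x), 98 mm long (y), 20 mm deep. Pushing on it with over 25 N is too hard.
- lid_mid (a point): Middle of the lid at the height of the mouthpiece's flat top; axes as the wash box's. The mouthpiece is adjustable and clamped tight up to 10 mm either way along the box's x, differently each time: the slot's middle lies at this point's y and height but up to 10 mm off it in x. Look or feel for it.
- apron (a point): Point 24 mm to the -x side of lid_mid, always on the mouthpiece's flat apron (37 mm wide, with a 2 mm 45 degree bevel down into the slot). Along the slot's +x edge stands a guide fence, 8 mm tall, 4 mm thick, as long as the slot and flush with the slot's +x wall: a scraper held upright, standing on the apron and slid to +x, meets the fence just when it is over the slot.
- shoe0 (a joint): Travel (m, 0 = resting, grows as pushed back to the box's -x) of one of two grey sprung wipers in the slot's -x wall, at y = -35 and +35 mm, 16 mm wide, 3 to 16 mm below the flat top. They press the blade on the +x wall: pushing it past takes some 3 to 12 N, and let go it stays stuck. Once its shoulders are 16 mm down (tab top under 24 mm above the flat top) it drops free if not held.
- shoe1 (a joint): The same for the other wiper, at y = +35 mm.
- stand: Wooden draining stand, fixed, 60 mm (x) by 110 mm (y), 35 mm tall, with a groove along its y, 11 mm wide, 94 mm long, 27 mm deep, in which the scraper stands loosely (it may lean a little). Origin at the centre of its underside.
- ink_jar: Closed blue plastic jar with white cap, 72 mm wide, 85 mm tall; origin at the centre of its underside. Loose bystander.
- ink_bottle: Yellow squeeze bottle with a red pointed tip, 60 mm wide, 132 mm tall; origin at the centre of its underside. Loose bystander.
- ink_pot: Open white pot, 100 mm wide, 85 mm tall; origin at the centre of its underside. Loose bystander.
Not all that is in view belongs to the job. Of the things that look like the part that bears scraper_mid, the smallest one is meant.

How it is judged:
By the outcome, as a careful person would: the job done as asked, in the order asked, and still so for the second after the job is handed in, with the robot touching nothing.
It also fails if it takes over 56 s, if anything falls off the work surface, if the arm or the gripper's body presses on something with over 40 N, if the wrist force passes 120 N, or if a joint passes its speed limit or range.

### The arm

A 7-joint arm with a two-finger parallel gripper is mounted at the origin on the work surface. World frame = base frame: x ahead of the robot, y to its left, z up, the work surface at z = 0. Lengths are in mm, angles in rad, forces in N, time in s.
With the tool pointing down it reaches from about 350 to 900 mm from the base axis. Payload 19.9 kg.
Tool frame: the origin (TCP) lies at the very end of the fingers, on their centre line; the grasp point (between the pads) lies 19 mm behind it; z points along the fingers, y is the line along which they close (so a half turn about z gives the same grasp; the last joint's range is limited). The gripper opens to 85 mm and grips with 20 to 120 N. Pads are 22 mm wide; open, the fingers measure 114 mm over their backs; the gripper's body (76 mm by 85 mm) begins 54 mm behind the grasp point. The pads swing forward as they close: fully open they stand 13 mm farther back than shut.
Start: joints at [1.103, 0.417, -0.01, 1.614, 0.005, 1.111, -0.053], TCP at [258.718, -568.917, 231.26] pointing down, gripper open.
Joint ranges: [-2.81, 2.81], [-0.39, 2.02], [-1.27, 1.25], [0.06, 2.57], [-1.19, 4.33], [0.19, 2], [-2.82, 2.82]. Speed limits (rad/s): [1.89, 1.89, 2.39, 2.39, 3.01, 3.01, 3.01].

### API

Orientations are given as a rotation vector (axis times angle).
In Python, from rig import * gives the robot as it stands.
- The arm moves only by the tool drive_tool, never from a script. Its argument "commands" is one flat list of numbers, 7 for each row, row after row: the closure, from 0 (fully open) to 1 (shut), then the shift along the tool's x, y, z in cm, then the turn, a rotation vector about the tool's x, y, z in rad. A call has 1 to 5 rows; each row is the pose to reach, as a shift and turn from the pose commanded when the call began, along the tool's axes at that moment; what a row does not reach only later rows make up. A row lasts 1/10 s, in which the tool goes at most 50 mm and 8.59 degrees, less where a joint would pass 70% of its speed; a pose out of reach is approached as far as the arm can. A call with a gripper value outside its range is refused whole. The fingers move at their own pace and stop on an object; "squeeze" is the grip in N (left out, the last holds). Time passes only in rows, so rows that repeat a pose let the fingers close. It gives the time, the measured TCP pose, the force, the opening and the grip force at its end, in the units of the state.
- get_state(): the state, without advancing time (a new reading comes with each control period).
- get_image(name): name is "side" or "top"; returns a dict with "pixels" (400x640x3 uint8, blue, green, red), "camera_matrix" (3x3 intrinsics, pixels), "dist" ([k1, k2, p1, p2, k3] as OpenCV has them; the pictures are not rectified), "T" (4x4, takes a point from camera to world coordinates). Camera axes: x right, y up, looking along -z (the intrinsics and any distortion apply to the point x, -y, -z); pixel columns grow to the right and rows downward; lengths in mm; the calibration is good to about 2 mm. A picture is of the moment at which its call begins. There is no depth.
- job_done(): hands the job in; it is judged then, once.
The state is a dict: "time_s": time; "q": joint angles; "qvel": joint speeds; "joint_torque": joint torques, N m; "tool_pos": TCP position; "eef_rot": TCP orientation; "contact_force": force on the tool from outside, world axes, zero at the start; "torque": the same for the moment, N m; "width": opening from 0.0 (shut) to 1.0 (fully open); "finger_force": force on a finger pad.
Only numpy, scipy, OpenCV 4.12 (cv2) and the standard library are available. Lean on these libraries where they do the work, as an engineer would, in place of code of your own. Each camera call takes 0.05 s, during which the arm holds its last target. There are 200 camera calls.

## Working session

There is one attempt and no reset: what is moved stays moved. The work goes in short steps, Python scripts to look and compute and a tool call to move; the robot and the scene stay as the last step left them, time stands still between calls to the robot, and variables do not carry over. Pictures are saved under pics/ and viewed, at most 10 in all, crops included, and the job is handed in when it is done.

Besides the shell and the picture viewer there is one more tool, called after "Request:" as name(argument=value, ...), one argument or row to a line, values as JSON. drive_tool: Moves the arm, as the interface text tells. Its arguments: {"type":"object","properties":{"commands":{"type":"array","items":{"type":"number"}},"squeeze":{"type":"number"}},"required":["commands"]}

```bash
mkdir -p pics; ls; python3 - <<'E'
from rig import *
import cv2
s=get_state()
print({k:s[k] for k in('time_s','tool_pos','eef_rot','contact_force','width')})
for n in('side','top'):
    d=get_image(n);cv2.imwrite(f'pics/{n}0.png',d['pixels']);print(n,d['camera_matrix'],d['dist'],d['T'])
E
```

```text
pics
{'time_s': 0.0, 'tool_pos': array([ 258.56016415, -568.61730771,  230.64840341]), 'eef_rot': array([-3.06917018e+00, -6.65033446e-01,  5.40947939e-04]), 'contact_force': array([-0.25809494,  0.37432641, -0.18505145]), 'width': 1.0018379700195654}
side [[510.25017543   0.         312.72726169]
 [  0.         510.25017543 201.59069426]
 [  0.           0.           1.        ]] [-0.02000989  0.          0.          0.          0.        ] [[-7.19534841e-01  3.47652087e-01 -6.01171888e-01 -3.94039484e+01]
 [-6.94159955e-01 -3.85341846e-01  6.07991463e-01  5.91916117e+02]
 [-2.02871841e-02  8.54780491e-01  5.18593041e-01  6.45864553e+02]
 [ 0.00000000e+00  0.00000000e+00  0.00000000e+00  1.00000000e+00]]
top [[433.60043751   0.         324.13035727]
 [  0.         433.60043751 196.73734742]
 [  0.           0.           1.        ]] [0.04105584 0.         0.         0.         0.        ] [[ 2.56623299e-02  9.91671491e-01 -1.26210532e-01  5.01070427e+02]
 [-9.99493304e-01  2.78306159e-02  1.54464244e-02 -2.70562425e+01]
 [ 1.88302955e-02  1.25750190e-01  9.91883214e-01  1.06337954e+03]
 [ 0.00000000e+00  0.00000000e+00  0.00000000e+00  1.00000000e+00]]
```

View pics/side0.png

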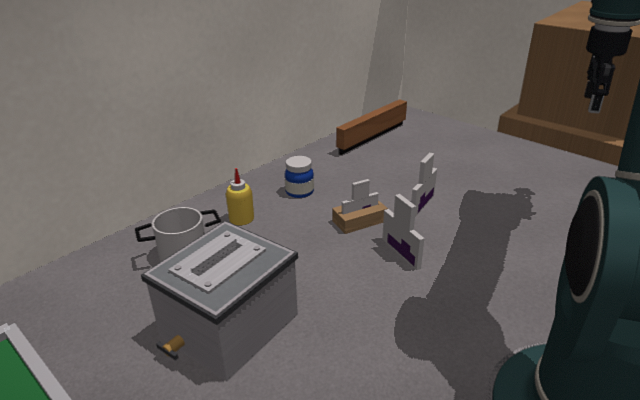

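View pics/top0.png

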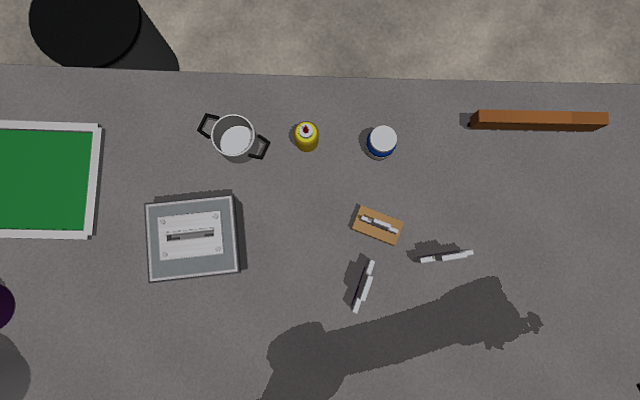

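The side view shows three scraper-like things: one in the wooden stand at (360,195), with top view (378,224); a bigger one at (403,232), top (363,287); and another bigger one at (426,183), top (446,256). The one in the stand is the smallest and stands in the groove, so I choose it. The box is at top (192,237), and its slot is at about (190,236). Next I'll check the choice in a close crop.

```bash
cat > h.py <<'E'
from rig import *
import cv2, numpy as np
def ray(d,uv):
    p=cv2.undistortPoints(np.array([[uv]],float),d['camera_matrix'],np.array(d['dist']))[0,0]
    T=np.array(d['T']);v=T[:3,:3]@[p[0],-p[1],-1];return T[:3,3],v/np.linalg.norm(v)
def onz(d,uv,z):
    o,v=ray(d,uv);return o+v*(z-o[2])/v[2]
def tri(d1,a,d2,b):
    o1,v1=ray(d1,a);o2,v2=ray(d2,b)
    s=np.linalg.lstsq(np.c_[v1,-v2],o2-o1,rcond=None)[0]
    p,q=o1+s[0]*v1,o2+s[1]*v2
    return (p+q)/2,np.linalg.norm(p-q)
def proj(d,P):
    T=np.linalg.inv(d['T']);c=(T@np.r_[P,1])[:3]
    return cv2.projectPoints(np.array([[c[0],-c[1],-c[2]]]),np.zeros(3),np.zeros(3),d['camera_matrix'],np.array(d['dist']))[0][0,0]
def crop(d,u,v,w,h,k): return cv2.resize(d['pixels'][v:v+h,u:u+w],None,fx=k,fy=k,interpolation=cv2.INTER_CUBIC)
E
python3 - <<'E'
from h import *
t=get_image('top');s=get_image('side')
a=crop(t,340,195,80,60,5);b=crop(s,320,165,80,70,5);c=crop(t,140,185,110,100,4)[:300];c2=crop(s,140,215,160,100,4)[:300,:400]
im=np.zeros((600,800,3),np.uint8);im[:300,:400]=a;im[:300,400:]=b[:300];im[300:,:400]=c[:,:400];im[300:,400:]=c2
cv2.imwrite('pics/c.png',im)
E
```

```text
(no output)
```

View pics/c.png

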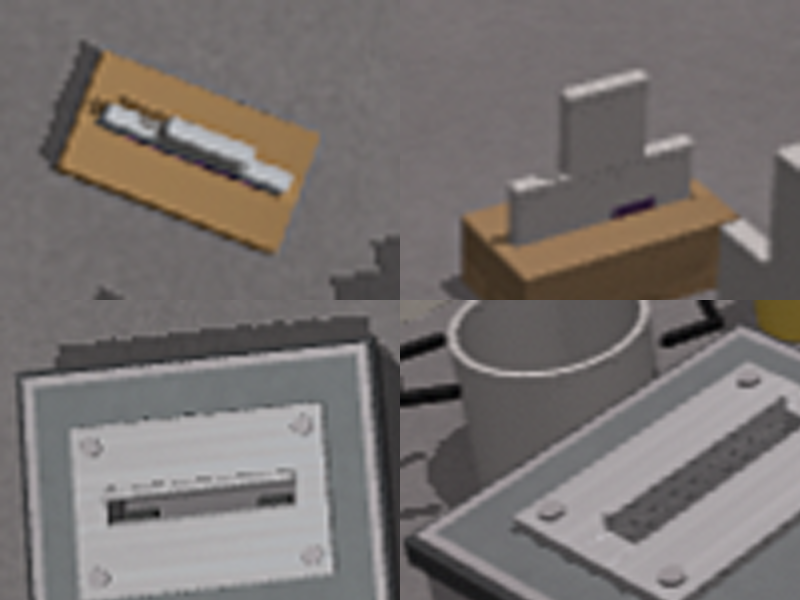

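The crop confirms the small inky scraper in the stand. Its tab top is at about top (382,223) and side (361,182). The slot runs from top (167,237) to (214,232), with the fence on its upper (+x) side. Now I'll measure.

```bash
python3 - <<'E'
from h import *
np.set_printoptions(precision=1,suppress=True)
t=get_image('top');s=get_image('side')
T=lambda x,y:(340+x/5-.4,195+y/5-.4); S=lambda x,y:(320+(x-400)/5-.4,165+y/5-.4)
B=lambda x,y:(140+x/4-.4,185+(y-300)/4-.4); C=lambda x,y:(140+(x-400)/4-.4,215+(y-300)/4-.4)
print('tab',tri(t,T(210,142),s,S(605,82)))
print('shoulders',tri(t,T(128,118),s,S(532,185)),tri(t,T(270,177),s,S(668,146)))
# wood
def rect(d,off,m,z):
    m=m.astype(np.uint8); n,l,st,_=cv2.connectedComponentsWithStats(m)
    i=1+np.argmax(st[1:,4]); c=max(cv2.findContours((l==i).astype(np.uint8),cv2.RETR_EXTERNAL,cv2.CHAIN_APPROX_NONE)[0],key=len)[:,0]+off
    P=np.array([onz(d,p,z)[:2] for p in c],np.float32); return cv2.minAreaRect(P)
p=t['pixels'].astype(int)
q=p[200:250,345:410]; print('stand',rect(t,[345,200],(q[...,2]-q[...,0]>35),35))
q=p[185:290,140:250]; 
hs=q.min(2); print('mouth',rect(t,[140,185],(hs>175),146))
print('lid',rect(t,[140,185],hs>125,140))
for n,(a,b) in {'A':((163,221.75),(178,268)),'B':((215.5,216.3),(227.5,235)),'C':((165,254.5),(208,284)),'A2':((163,221.75),(227.5,235))}.items(): print(n,tri(t,a,s,b))
print('slot ends',onz(t,B(107,511),146),onz(t,B(296,490),146))
# fine side-contrast profile across slot
c=onz(t,B(201,500),146);print(c)
E
```

```text
tab (array([ 567.5, -170.6,  107.6]), np.float64(0.7701668985964636))
shoulders (array([ 580.8, -138.9,   64.1]), np.float64(0.22415030076144726)) (array([ 555.8, -204.1,   65.4]), np.float64(1.1401874362944144))
stand ((568.1797485351562, -170.8035888671875), (111.45327758789062, 61.12623596191406), 69.7432632446289)
mouth ((529.2685546875, 236.22142028808594), (85.87943267822266, 126.22875213623047), 7.964898586273193)
lid ((529.6425170898438, 238.7022705078125), (92.9211654663086, 132.1937255859375), 7.492429256439209)
A (array([555.6, 293.6, 147.8]), np.float64(0.05168720143657148))
B (array([569.5, 185.5, 148.3]), np.float64(0.6047057622534696))
C (array([488.3, 284.5, 148.4]), np.float64(0.7912885504095533))
A2 (array([529.7, 247.9, 207.2]), np.float64(63.935612196002445))
slot ends [523.4 284.9 146. ] [536.6 188.3 146. ]
[530.2 237.  146. ]
```

```bash
cat >> h.py <<'E'
from scipy.spatial.transform import Rotation as R
def go(P,yaw):
    "shift (cm) and turn in tool axes to reach TCP P pointing down with tool y at world angle yaw (deg), or half a turn off"
    s=get_state();R0=R.from_rotvec(s['eef_rot']);y=np.radians(yaw)
    Y=np.array([np.cos(y),np.sin(y),0]);
    if R0.as_matrix()[:,1]@Y<0: Y=-Y
    Z=np.array([0,0,-1.]);R1=R.from_matrix(np.c_[np.cross(Y,Z),Y,Z])
    print('shift',np.round(R0.inv().apply(np.array(P)-s['tool_pos'])/10,2),'turn',np.round((R0.inv()*R1).as_rotvec(),3))
E
python3 - <<'E'
from h import *
go([567.5,-170.6,190],-20.3)
t=get_image('top');print(onz(t,(356,311),5),onz(t,(372,262),110),onz(t,(446,258),60))
E
```

```text
shift [ 44.59 -23.46   4.11] turn [-0.   -0.   -0.79]
[ 364.12325204 -126.32092729    5.        ] [ 482.16028386 -149.75234792  110.        ] [ 494.92134572 -325.93688373   60.        ]
```

Request:
drive_tool(
  commands=[0.5,9,-4.7,0.8,0,0,-0.15,0.5,18,-9.4,1.6,0,0,-0.3,0.5,27,-14.1,2.4,0,0,-0.45,0.5,36,-18.8,3.2,0,0,-0.6,0.5,44.6,-23.5,4.1,0,0,-0.79],
  squeeze=40,
)

```text
time_s: 0.85
tool_pos: [412.7, -370.6, 211.5]
eef_rot: [2.608, 1.751, -0.0]
contact_force: [0.5, -0.8, -0.1]
width: 0.496
finger_force: 0.0
```

```bash
python3 - <<'E'
from h import *
s=get_state();print(s['time_s'],s['tool_pos'],s['width'])
go([567.5,-170.6,190],-20.3)
E
```

```text
0.85 [ 412.73817575 -370.58578475  211.52120278] 0.4957036043656988
shift [24.37  6.76  2.15] turn [ 0.     0.    -0.034]
```

Request:
drive_tool(
  commands=[0.5,24.3,6.7,2.1,0,0,-0.034,0.5,24.3,6.7,2.1,0,0,-0.034,0.5,24.3,6.7,2.1,0,0,-0.034,0.5,24.3,6.7,2.1,0,0,-0.034,0.5,24.3,6.7,2.1,0,0,-0.034],
)

```text
time_s: 1.35
tool_pos: [566.1, -174.3, 190.7]
eef_rot: [2.583, 1.787, 0.0]
contact_force: [0.6, -1.4, 0.1]
width: 0.503
finger_force: 0.0
```

```bash
python3 - <<'E'
from h import *
s=get_state();print(s['time_s'],s['tool_pos'],s['width'],s['qvel'])
go([567.5,-170.6,190],-20.3)
d=get_image('side');t=get_image('top')
im=np.zeros((600,800,3),np.uint8);im[:,:400]=crop(d,310,115,100,150,4);im[:,400:]=crop(t,330,150,100,150,4)
cv2.imwrite('pics/d.png',im)
E
```

```text
1.35 [ 566.14258482 -174.2978769   190.68865739] 0.5029082416671813 [-0.75688378  0.34340603 -0.11356018 -0.37520617  0.1677163   0.06799727
 -0.89766106]
shift [ 0.39 -0.    0.07] turn [ 0.     0.    -0.006]
```

View pics/d.png

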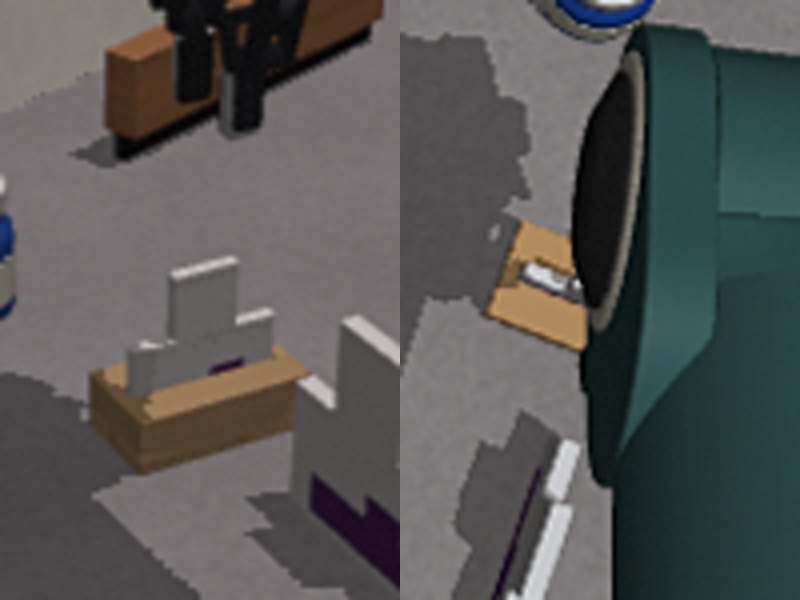

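The fingers are straddling above the tab: fingertips in the left panel at (195,98) and (240,135), tab top at (205,268). Descending.

Request:
drive_tool(
  commands=[0.5,0,0,0,0,0,0,0.5,0,0,3,0,0,0,0.5,0,0,6,0,0,0,0.5,0,0,9,0,0,0,0.5,0,0,12.1,0,0,0],
)

```text
time_s: 1.95
tool_pos: [564.5, -177.7, 68.9]
eef_rot: [2.585, 1.784, -0.0]
contact_force: [0.6, 0.1, -0.1]
width: 0.5
finger_force: 0.0
```

Request:
drive_tool(
  commands=[0.5,0,0,0,0,0,0,0.5,0,0,0,0,0,0,0.5,0,0,0,0,0,0],
)

```text
time_s: 2.25
tool_pos: [565.9, -176.7, 71.5]
eef_rot: [2.582, 1.786, 0.002]
contact_force: [0.0, 0.5, -0.5]
width: 0.5
finger_force: 0.0
```

```bash
python3 - <<'E'
from h import *
s=get_state();print(s['time_s'],s['tool_pos'],s['width'],s['contact_force'])
go([567.5,-170.6,69],-20.3)
d=get_image('side');
cv2.imwrite('pics/e.png',crop(d,310,115,100,120,5))
E
```

```text
2.25 [ 565.87376436 -176.68776665   71.49096275] 0.4997657046842846 [ 0.02817037  0.52502197 -0.51044105]
shift [ 0.63 -0.06  0.25] turn [ 0.002  0.    -0.006]
```

View pics/e.png

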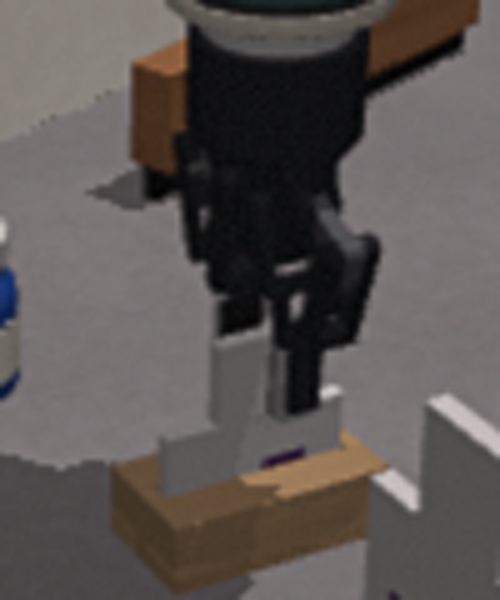

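The finger straddles the tab but sits about 6 mm towards −y: near finger at (300,400), tab centre about (245,380). I'll centre it, then close.

Request:
drive_tool(
  commands=[0.5,0.6,0,0.2,0,0,0,0.5,0.6,0,0.2,0,0,0,0.7,0.6,0,0.2,0,0,0,0.85,0.6,0,0.2,0,0,0,1,0.6,0,0.2,0,0,0],
  squeeze=40,
)

```text
time_s: 2.8
tool_pos: [567.8, -170.6, 67.9]
eef_rot: [2.582, 1.787, 0.001]
contact_force: [2.9, -1.3, -2.5]
width: 0.093
finger_force: 39.5
```

Request:
drive_tool(
  commands=[1,0,0,0,0,0,0,1,0,0,0,0,0,0,1,0,0,0,0,0,0,1,0,0,0,0,0,0],
)

```text
time_s: 3.2
tool_pos: [567.7, -170.5, 67.9]
eef_rot: [2.583, 1.787, 0.001]
contact_force: [5.9, -2.5, -0.3]
width: 0.088
finger_force: 39.7
```

Request:
drive_tool(
  commands=[1,0,0,-1.5,0,0,0,1,0,0,-4.5,0,0,0,1,0,0,-9,0,0,0,1,0,0,-13.5,0,0,0,1,0,0,-17,0,0,0],
)

```text
time_s: 3.7
tool_pos: [567.0, -170.1, 240.1]
eef_rot: [2.583, 1.788, 0.0]
contact_force: [0.6, 0.4, -0.6]
width: 0.089
finger_force: 40.3
```

Request:
drive_tool(
  commands=[1,0,0,0,0,0,0,1,0,0,0,0,0,0,1,0,0,0,0,0,0],
)

```text
time_s: 4.0
tool_pos: [566.5, -170.2, 236.3]
eef_rot: [-2.582, -1.787, 0.002]
contact_force: [0.1, -0.3, -0.4]
width: 0.091
finger_force: 40.3
```

```bash
python3 - <<'E'
from h import *
s=get_state();print(s['time_s'],s['tool_pos'],s['width'],s['contact_force'])
go([506,233,235],7.8)
d=get_image('side');cv2.imwrite('pics/f.png',crop(d,310,55,130,160,3.7))
E
```

```text
4.0 [ 566.47524124 -170.16966869  236.33109982] 0.09075614443057317 [ 0.09497198 -0.33862444 -0.40546178]
shift [ 35.6  -19.87   0.18] turn [-0.002 -0.    -0.496]
```

View pics/f.png

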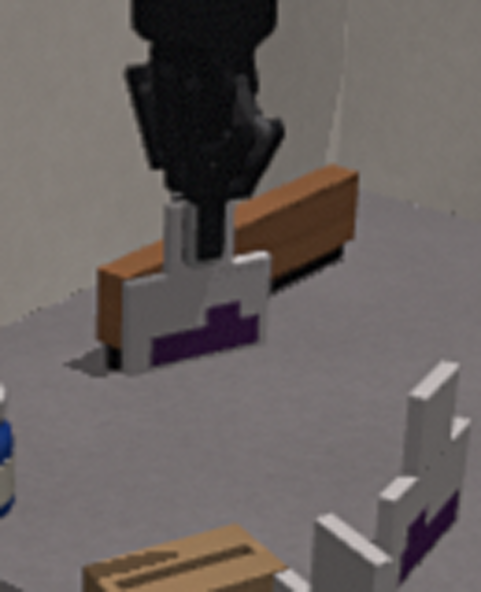

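The scraper is held upright: blade corners in the crop at about (148,372), (268,338) and (268,256), tab at (190–235,202). I'll work out its pose in the hand from the face plane.

```bash
python3 - <<'E'
from h import *
d=get_image('side');s=get_state();P=s['tool_pos'];M=R.from_rotvec(s['eef_rot']).as_matrix()
n=M[:,1]; n=n if n[0]>0 else -n
for nm,a in dict(bl=(148,372),br=(268,338),sr=(268,256),sl=(148,277),tr=(235,201),tl=(188,212),tabfootR=(233,262),tabfootL=(191,268)).items():
    o,v=ray(d,(310+a[0]/3.7-.4,55+a[1]/3.7-.4)); q=o+v*(((P-4*n)-o)@n)/(v@n)
    print(nm,np.round(M.T@(q-P),1))
q=d['pixels'][55:215,310:440]
print(proj(d,P))
E
```

```text
bl [30.9 -4.  57.2]
br [-47.5  -4.   53.4]
sr [-44.6  -4.    2.5]
sl [31.9 -4.  -0.2]
tr [-21.5  -4.  -34.1]
tl [  7.9  -4.  -33.2]
tabfootR [-21.9  -4.    1.6]
tabfootL [ 5.  -4.  -0.1]
[362.35758556 125.96860421]
```

```bash
python3 - <<'E'
from h import *
go([514,236,235],7.8)
E
```

```text
shift [ 36.16 -19.23   0.18] turn [-0.002 -0.001 -0.496]
```

Request:
drive_tool(
  commands=[1,2,-1,0,0,0,-0.03,1,6,-3,0,0,0,-0.08,1,10,-5.3,0,0,0,-0.14,1,14,-7.4,0,0,0,-0.2,1,18,-9.6,0,0,0,-0.25],
)

```text
time_s: 4.6
tool_pos: [539.9, 34.2, 237.2]
eef_rot: [-2.336, -2.099, 0.001]
contact_force: [1.2, 1.0, -0.7]
width: 0.09
finger_force: 40.2
```

```bash
python3 - <<'E'
from h import *
print(get_state()['tool_pos']);go([514,236,235],7.8)
E
```

```text
[539.86146726  34.16637024 237.1528042 ]
shift [19.79 -4.72  0.22] turn [-0.001 -0.    -0.243]
```

Request:
drive_tool(
  commands=[1,4,-1,0,0,0,-0.06,1,8,-1.9,0,0,0,-0.11,1,12,-2.8,0,0,0,-0.16,1,16,-3.8,0,0,0,-0.21,1,19,-4.6,0.2,0,0,-0.243],
)

```text
time_s: 5.1
tool_pos: [514.6, 229.0, 235.3]
eef_rot: [-2.063, -2.368, 0.0]
contact_force: [0.5, 0.3, -1.2]
width: 0.088
finger_force: 40.2
```

Request:
drive_tool(
  commands=[1,0,0,0,0,0,0,1,0,0,0,0,0,0,1,0,0,0,0,0,0,1,0,0,0,0,0,0],
)

```text
time_s: 5.5
tool_pos: [516.1, 224.9, 235.5]
eef_rot: [2.071, 2.363, -0.001]
contact_force: [-1.3, 0.0, -1.4]
width: 0.088
finger_force: 40.3
```

```bash
python3 - <<'E'
from h import *
print(get_state()['tool_pos']);go([514,236,218],7.8)
E
```

```text
[516.13409968 224.91535709 235.50422776]
shift [ 1.13 -0.07  1.75] turn [-0.     0.    -0.005]
```

Request:
drive_tool(
  commands=[1,0.6,0,0.7,0,0,0,1,1.1,0,1.5,0,0,0,1,1.1,0,1.5,0,0,0,1,1.1,0,1.5,0,0,0,1,1.1,0,1.5,0,0,0],
)

```text
time_s: 6.0
tool_pos: [514.6, 236.8, 220.8]
eef_rot: [-2.069, -2.364, -0.0]
contact_force: [0.2, 0.2, -0.7]
width: 0.085
finger_force: 40.2
```

```bash
python3 - <<'E'
from h import *
print(get_state()['tool_pos'],get_state()['contact_force'])
d=get_image('side');cv2.imwrite('pics/g.png',crop(d,140,155,180,140,4.2))
E
```

```text
[514.58050346 236.75023696 220.76458039] [ 0.17511815  0.20561058 -0.66908936]
```

View pics/g.png

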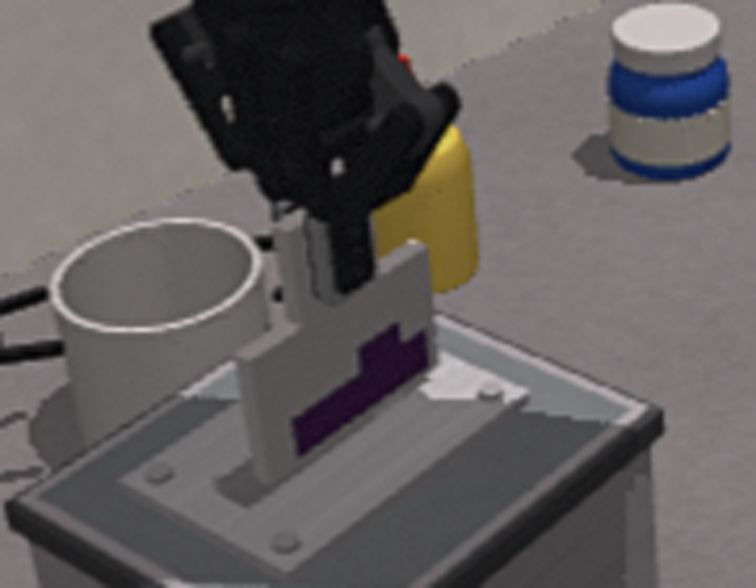

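```bash
python3 - <<'E'
from h import *
np.set_printoptions(precision=1,suppress=True)
d=get_image('side');s=get_state();P=s['tool_pos'];M=R.from_rotvec(s['eef_rot']).as_matrix()
n=M[:,1]; n=n if n[0]>0 else -n
a=np.radians(7.8);X=np.array([np.cos(a),np.sin(a),0]);Y=np.array([-X[1],X[0],0]);O=np.array([529.5,236,146])
bx=lambda q:np.array([(q-O)@X,(q-O)@Y,q[2]-146])
print('tcp',bx(P),'tool x in box y',M[:,0]@Y)
for nm,c in dict(bl=(272,484),br=(437,371),sr=(432,245),sl=(247,362),tabR=(374,290)).items():
    o,v=ray(d,(140+c[0]/4.2-.4,155+c[1]/4.2-.4)); q=o+v*(((P-4*n)-o)@n)/(v@n); print(nm,bx(q))
C=lambda x,y:(140+(x-400)/4-.4,215+(y-300)/4-.4)
for c in ((605,520),(622,541),(782,402),(525,522),(551,512)): print('side',c,bx(onz(d,C(*c),146)))
for c in ((119,478),(521,393),(160,472),(490,392),(286,542),(283,570)): print('now',c,bx(onz(d,(140+c[0]/4.2-.4,155+c[1]/4.2-.4),146)))
E
```

```text
tcp [-14.6   2.7  74.9] tool x in box y 0.9999944184381964
bl [-18.5  44.2  16. ]
br [-18.8 -42.3  14.6]
sr [-18.8 -46.9  70. ]
sl [-18.5  46.2  71. ]
tabR [-18.7 -15.5  66.9]
side (605, 520) [15.8 43.3 -0. ]
side (622, 541) [ 0.7 48.3  0. ]
side (782, 402) [ 13.7 -54.2  -0. ]
side (525, 522) [40.8 62.2 -0. ]
side (551, 512) [37.2 52.1  0. ]
now (119, 478) [47.9 62.   0. ]
now (521, 393) [-41.2 -64.4   0. ]
now (160, 472) [38.  50.7  0. ]
now (490, 392) [-30.7 -58.    0. ]
now (286, 542) [-30.5  51.7   0. ]
now (283, 570) [-40.7  63.    0. ]
```

The scraper hangs over the −x apron, with its lower edge in the crop from (272,484) to (437,371), about 15 mm above the plate and nearly level and centred. I'll lower it until it touches.

Request:
drive_tool(
  commands=[1,-0.05,0,0.4,0,0,0,1,-0.1,0,0.8,0,0,0,1,-0.1,0,1.1,0,0,0,1,-0.1,0,1.1,0,0,0,1,-0.1,0,1.1,0,0,0],
)

```text
time_s: 6.6
tool_pos: [514.6, 235.8, 209.6]
eef_rot: [-2.069, -2.364, 0.0]
contact_force: [-0.6, 0.7, -1.6]
width: 0.084
finger_force: 40.2
```

Request:
drive_tool(
  commands=[1,0,0,0.1,0,0,0,1,0,0,0.2,0,0,0,1,0,0,0.2,0,0,0],
)

```text
time_s: 6.9
tool_pos: [514.6, 235.8, 207.6]
eef_rot: [-2.069, -2.364, 0.0]
contact_force: [-0.3, 0.8, -1.0]
width: 0.081
finger_force: 40.2
```

Request:
drive_tool(
  commands=[1,0,0,0.05,0,0,0,1,0,0,0.1,0,0,0,1,0,0,0.1,0,0,0],
)

```text
time_s: 7.2
tool_pos: [514.6, 235.8, 206.6]
eef_rot: [-2.069, -2.364, 0.0]
contact_force: [-0.4, -0.1, -1.2]
width: 0.087
finger_force: 40.2
```

Request:
drive_tool(
  commands=[1,0,0,0.05,0,0,0,1,0,0,0.1,0,0,0,1,0,0,0.1,0,0,0],
)

```text
time_s: 7.5
tool_pos: [514.7, 235.9, 205.8]
eef_rot: [2.069, 2.364, 0.0]
contact_force: [0.2, -0.8, 1.5]
width: 0.088
finger_force: 40.5
```

Touch at TCP z ≈ 206 mm, a force step of 2.7 N, so the lower edge is 60 mm below the TCP. I'll ease up 1 mm and slide towards the fence.

Request:
drive_tool(
  commands=[1,0,0,-0.1,0,0,0,1,0,0.4,-0.1,0,0,0,1,0,0.8,-0.1,0,0,0,1,0,1.1,-0.1,0,0,0,1,0,1.1,-0.1,0,0,0],
)

```text
time_s: 8.0
tool_pos: [526.0, 237.2, 206.5]
eef_rot: [-2.069, -2.364, -0.0]
contact_force: [-0.2, -0.3, -1.5]
width: 0.088
finger_force: 40.2
```

Request:
drive_tool(
  commands=[1,0,0.1,0,0,0,0,1,0,0.2,0,0,0,0,1,0,0.2,0,0,0,0],
)

```text
time_s: 8.3
tool_pos: [527.6, 237.5, 206.7]
eef_rot: [-2.069, -2.364, -0.0]
contact_force: [0.3, -0.6, -0.9]
width: 0.087
finger_force: 40.2
```

Request:
drive_tool(
  commands=[1,0,0.1,0,0,0,0,1,0,0.1,0,0,0,0],
)

```text
time_s: 8.5
tool_pos: [528.6, 237.6, 206.7]
eef_rot: [-2.069, -2.364, -0.0]
contact_force: [-0.2, -0.3, -1.1]
width: 0.086
finger_force: 40.2
```

Request:
drive_tool(
  commands=[1,0,0.1,0,0,0,0,1,0,0.1,0,0,0,0],
)

```text
time_s: 8.7
tool_pos: [529.6, 237.8, 206.7]
eef_rot: [-2.069, -2.364, -0.0]
contact_force: [-0.1, 0.1, 0.2]
width: 0.091
finger_force: 40.2
```

Request:
drive_tool(
  commands=[1,0,0.1,0,0,0,0,1,0,0.1,0,0,0,0],
)

```text
time_s: 8.9
tool_pos: [530.6, 237.9, 206.7]
eef_rot: [-2.069, -2.364, -0.0]
contact_force: [-0.2, 0.9, 0.1]
width: 0.088
finger_force: 40.2
```

Request:
drive_tool(
  commands=[1,0,0.1,0,0,0,0,1,0,0.1,0,0,0,0],
)

```text
time_s: 9.1
tool_pos: [531.6, 238.0, 206.7]
eef_rot: [-2.069, -2.364, -0.0]
contact_force: [-0.3, -0.1, -0.7]
width: 0.085
finger_force: 40.2
```

Request:
drive_tool(
  commands=[1,0,0.1,0,0,0,0,1,0,0.1,0,0,0,0],
)

```text
time_s: 9.3
tool_pos: [532.2, 238.2, 206.6]
eef_rot: [-2.069, -2.364, 0.001]
contact_force: [-1.6, 0.5, 0.0]
width: 0.084
finger_force: 40.4
```

Request:
drive_tool(
  commands=[1,0,0.1,0,0,0,0,1,0,0.1,0,0,0,0],
)

```text
time_s: 9.5
tool_pos: [532.7, 238.3, 206.5]
eef_rot: [-2.068, -2.364, 0.002]
contact_force: [-6.8, -1.8, 4.0]
width: 0.081
finger_force: 40.7
```

Fence found at TCP x ≈ 532, with a force of −6.8 N. I'll back off 1.5 mm and lower into the slot.

Request:
drive_tool(
  commands=[1,0,-0.15,0,0,0,0,1,0,-0.15,0,0,0,0,1,0,-0.15,0.1,0,0,0,1,0,-0.15,0.2,0,0,0,1,0,-0.15,0.25,0,0,0],
)

```text
time_s: 10.0
tool_pos: [532.1, 238.1, 204.1]
eef_rot: [-2.069, -2.364, -0.0]
contact_force: [-0.3, 0.0, -0.9]
width: 0.089
finger_force: 40.1
```

Request:
drive_tool(
  commands=[1,0,0,0.1,0,0,0,1,0,0,0.2,0,0,0],
)

```text
time_s: 10.2
tool_pos: [532.0, 238.1, 202.1]
eef_rot: [-2.069, -2.364, -0.0]
contact_force: [0.6, 0.2, -1.3]
width: 0.091
finger_force: 40.1
```

In the slot: 4 mm below the plate with no force. I'll go on down in small steps.

Request:
drive_tool(
  commands=[1,0,0,0.1,0,0,0,1,0,0,0.2,0,0,0,1,0,0,0.3,0,0,0],
)

```text
time_s: 10.5
tool_pos: [532.0, 238.1, 199.1]
eef_rot: [-2.069, -2.364, 0.0]
contact_force: [0.5, 0.3, -1.9]
width: 0.083
finger_force: 40.1
```

Request:
drive_tool(
  commands=[1,0,0,0.1,0,0,0,1,0,0,0.2,0,0,0,1,0,0,0.3,0,0,0],
)

```text
time_s: 10.8
tool_pos: [532.1, 238.2, 196.4]
eef_rot: [2.069, 2.364, 0.001]
contact_force: [-0.2, -0.7, 5.1]
width: 0.086
finger_force: 41.1
```

Request:
drive_tool(
  commands=[1,0,0,0.1,0,0,0,1,0,0,0.2,0,0,0,1,0,0,0.3,0,0,0],
)

```text
time_s: 11.1
tool_pos: [532.1, 238.3, 193.4]
eef_rot: [2.069, 2.364, 0.001]
contact_force: [-0.2, -0.1, 3.4]
width: 0.086
finger_force: 40.6
```

Wipers engaged at 3–5 N, which is expected. Going on.

Request:
drive_tool(
  commands=[1,0,0,0.15,0,0,0,1,0,0,0.3,0,0,0,1,0,0,0.45,0,0,0,1,0,0,0.6,0,0,0],
)

```text
time_s: 11.5
tool_pos: [532.1, 238.1, 187.0]
eef_rot: [2.069, 2.364, 0.0]
contact_force: [0.8, -0.6, 2.0]
width: 0.087
finger_force: 40.5
```

Request:
drive_tool(
  commands=[1,0,0,0.15,0,0,0,1,0,0,0.3,0,0,0,1,0,0,0.45,0,0,0,1,0,0,0.6,0,0,0],
)

```text
time_s: 11.9
tool_pos: [532.1, 238.1, 181.1]
eef_rot: [-2.069, -2.364, -0.0]
contact_force: [2.3, 0.8, 1.3]
width: 0.091
finger_force: 40.4
```

Request:
drive_tool(
  commands=[1,0,0,0.15,0,0,0,1,0,0,0.3,0,0,0,1,0,0,0.45,0,0,0,1,0,0,0.6,0,0,0],
)

```text
time_s: 12.3
tool_pos: [532.0, 238.1, 175.1]
eef_rot: [-2.069, -2.364, -0.0]
contact_force: [2.7, 0.2, 1.6]
width: 0.083
finger_force: 40.3
```

Request:
drive_tool(
  commands=[1,0,0,0.15,0,0,0,1,0,0,0.3,0,0,0,1,0,0,0.45,0,0,0,1,0,0,0.6,0,0,0],
)

```text
time_s: 12.7
tool_pos: [532.0, 238.1, 169.0]
eef_rot: [-2.069, -2.364, 0.0]
contact_force: [3.1, -0.4, 1.4]
width: 0.092
finger_force: 40.3
```

Request:
drive_tool(
  commands=[1,0,0,0.15,0,0,0,1,0,0,0.3,0,0,0,1,0,0,0.45,0,0,0,1,0,0,0.6,0,0,0],
)

```text
time_s: 13.1
tool_pos: [532.0, 238.1, 163.1]
eef_rot: [-2.069, -2.364, -0.0]
contact_force: [1.7, 0.1, 1.2]
width: 0.09
finger_force: 40.3
```

Request:
drive_tool(
  commands=[1,0,0,0.15,0,0,0,1,0,0,0.3,0,0,0,1,0,0,0.4,0,0,0],
)

```text
time_s: 13.4
tool_pos: [532.0, 238.1, 159.1]
eef_rot: [-2.069, -2.364, 0.0]
contact_force: [3.1, 1.2, 1.5]
width: 0.088
finger_force: 40.3
```

Request:
drive_tool(
  commands=[0.8,0,0,0,0,0,0,0.65,0,0,0,0,0,0,0.65,0,0,0,0,0,0,0.65,0,0,0,0,0,0],
)

```text
time_s: 13.8
tool_pos: [531.9, 238.1, 159.1]
eef_rot: [-2.069, -2.364, 0.0]
contact_force: [0.7, 0.2, 0.4]
width: 0.356
finger_force: 0.0
```

Request:
drive_tool(
  commands=[0.65,0,0,-1.5,0,0,0,0.65,0,0,-3.5,0,0,0,0.65,0,0,-6,0,0,0,0.65,0,0,-8,0,0,0,0.65,0,0,-8,0,0,0],
)

```text
time_s: 14.3
tool_pos: [533.0, 238.9, 243.0]
eef_rot: [2.067, 2.363, 0.006]
contact_force: [1.0, 0.4, -0.7]
width: 0.352
finger_force: 0.0
```

```bash
python3 - <<'E'
from h import *
d=get_image('side');cv2.imwrite('pics/i.png',crop(d,140,135,180,160,3.7))
E
```

```text
(no output)
```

View pics/i.png

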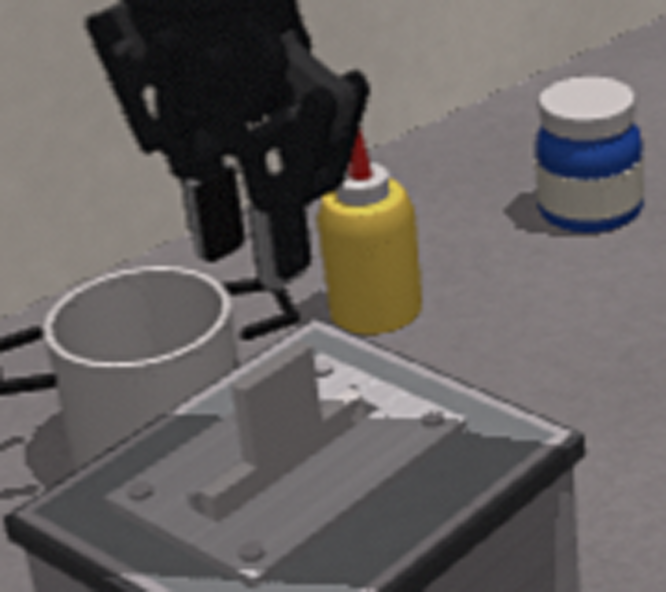

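The scraper stands upright and stuck in the slot, with its tab at crop (235–320, 350–465) and its shoulders at about the height of the fence. I'll shut the fingers and push the tab top.

Request:
drive_tool(
  commands=[1,0,0,0,0,0,0,1,0,0,0,0,0,0,1,0,0,0,0,0,0,1,0,0,0,0,0,0],
)

```text
time_s: 14.75
tool_pos: [531.8, 238.1, 238.8]
eef_rot: [-2.068, -2.364, 0.001]
contact_force: [0.4, 1.2, 0.1]
width: 0.002
finger_force: 0.0
```

```bash
python3 - <<'E'
from h import *
print(get_state()['tool_pos'],get_state()['width']);go([531.8,238,200],7.8)
E
```

```text
[531.83961553 238.07760201 238.82979672] 0.0021017425448633365
shift [-0.01 -0.    3.88] turn [-0.001 -0.    -0.003]
```

Request:
drive_tool(
  commands=[1,0,0,1,0,0,0,1,0,0,2.2,0,0,0,1,0,0,3.3,0,0,0,1,0,0,3.9,0,0,0,1,0,0,3.9,0,0,0],
)

```text
time_s: 15.25
tool_pos: [531.5, 237.9, 199.0]
eef_rot: [-2.068, -2.363, 0.002]
contact_force: [0.9, -0.5, -0.1]
width: -0.004
finger_force: 0.0
```

Request:
drive_tool(
  commands=[1,0,0,0.15,0,0,0,1,0,0,0.3,0,0,0,1,0,0,0.45,0,0,0,1,0,0,0.6,0,0,0],
)

```text
time_s: 15.65
tool_pos: [532.1, 238.1, 194.3]
eef_rot: [2.069, 2.364, 0.0]
contact_force: [-0.3, -0.6, 1.5]
width: -0.003
finger_force: 0.7
```

Request:
drive_tool(
  commands=[1,0,0,0.1,0,0,0,1,0,0,0.2,0,0,0,1,0,0,0.3,0,0,0],
)

```text
time_s: 15.95
tool_pos: [532.1, 238.2, 191.3]
eef_rot: [2.069, 2.364, 0.0]
contact_force: [-1.3, 0.4, 2.0]
width: -0.004
finger_force: 1.2
```

Contact on the tab top at about 194 mm, as predicted, at about 2 N. I'll keep pushing to below 170 mm.

Request:
drive_tool(
  commands=[1,0,0,0.15,0,0,0,1,0,0,0.3,0,0,0,1,0,0,0.45,0,0,0,1,0,0,0.6,0,0,0,1,0,0,0.75,0,0,0],
)

```text
time_s: 16.45
tool_pos: [532.0, 238.1, 183.6]
eef_rot: [-2.069, -2.364, -0.0]
contact_force: [0.5, 0.3, 1.6]
width: 0.0
finger_force: 1.1
```

Request:
drive_tool(
  commands=[1,0,0,0.15,0,0,0,1,0,0,0.3,0,0,0,1,0,0,0.45,0,0,0,1,0,0,0.6,0,0,0,1,0,0,0.75,0,0,0],
)

```text
time_s: 16.95
tool_pos: [532.0, 238.1, 176.1]
eef_rot: [-2.069, -2.364, -0.0]
contact_force: [-0.5, 0.5, 2.6]
width: -0.002
finger_force: 1.1
```

Request:
drive_tool(
  commands=[1,0,0,0.15,0,0,0,1,0,0,0.3,0,0,0,1,0,0,0.45,0,0,0,1,0,0,0.6,0,0,0,1,0,0,0.75,0,0,0],
)

```text
time_s: 17.45
tool_pos: [531.9, 238.0, 168.4]
eef_rot: [-2.069, -2.364, 0.001]
contact_force: [0.3, 0.3, -0.4]
width: -0.002
finger_force: 0.0
```

The force has vanished, so the scraper dropped. I'll retract and look.

Request:
drive_tool(
  commands=[1,0,0,-1,0,0,0,1,0,0,-4,0,0,0,1,0,0,-8,0,0,0,1,0,0,-11,0,0,0,1,0,0,-11,0,0,0],
)

```text
time_s: 17.95
tool_pos: [533.2, 239.1, 283.5]
eef_rot: [2.067, 2.362, 0.009]
contact_force: [0.5, -0.5, 0.4]
width: 0.002
finger_force: 0.0
```

```bash
python3 - <<'E'
from h import *
d=get_image('side');cv2.imwrite('pics/j.png',crop(d,120,125,200,170,3.5))
E
```

```text
(no output)
```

View pics/j.png

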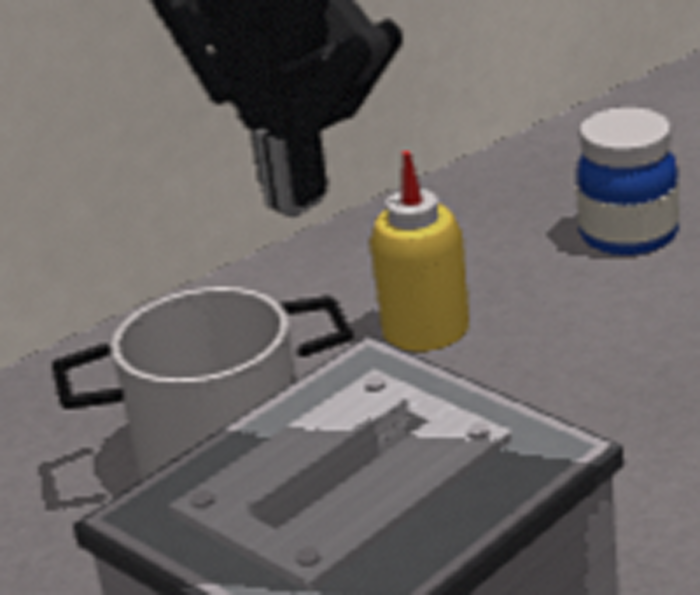

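The slot is empty from (260,510) to (415,415), with nothing standing above the lid. The pot, bottle and jar stand where they were, so I'm handing in.

```bash
python3 -c "
from rig import *
print(job_done())"
```

```text
the job is handed in; nothing more can be done
None
```

I handed the job in after about 18 s of robot time: the inky scraper went blade first through the slot and dropped into the wash box, no force reading went above about 8 N, and the last picture shows the jar, bottle and pot still standing.

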